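Put the paste jars back in the sloped rack

TASK

Put the three loose solder-paste jars back in the sloping rack, each in the pocket of its own size, lid outwards and fully down on the pocket floor. Leave the phone, the screwdriver and the cup where they are.

Things in the scene. Friction and masses are not known exactly. Their poses are not given: they have to be found in the camera images.
- rack: Sloped jar rack, fixed to the bench: 270 mm long (along its y), base 75 mm deep and standing on the bench, highest point 71 mm. Origin: centre of the base's underside, on the bench; z up; its front, the low side of the slope, faces its own -x, roughly towards the robot.
- block: The rack's grey block, 80 x 270 x 22 mm, tilted 0.50 rad (29 degrees) so that its upper face looks up and to the front. Origin: centre of its underside. x runs up the slope, y along the rack, z square to the upper face (which is at z = 22 mm). Three blind round pockets, in a row at y = -90, 0 and +90 mm, each 16 mm deep with its axis along z and a 2 mm chamfer.
- pocket_small (a point): Centre of the floor of the small pocket, 38 mm in diameter and 16 mm deep (at y = -90 mm on the block). Axes as the block's: z points out of the pocket, square to the sloping face; the mouth is 16 mm along z.
- pocket_medium (a point): Centre of the floor of the medium pocket, 46 mm in diameter and 16 mm deep (at y = 0 mm on the block). Axes as the block's: z points out of the pocket, square to the sloping face; the mouth is 16 mm along z.
- pocket_large (a point): Centre of the floor of the large pocket, 54 mm in diameter and 16 mm deep (at y = +90 mm on the block). Axes as the block's: z points out of the pocket, square to the sloping face; the mouth is 16 mm along z.
- jar_small: The small closed jar: a squat cylinder, white body with black screw lid, 34 mm in diameter and 34 mm tall, standing upright on the bench. Origin: centre of its underside; z points to its lid. All three jars look alike but for the diameter (34, 42, 50 mm).
- jar_medium: The medium closed jar: a squat cylinder, white body with black screw lid, 42 mm in diameter and 34 mm tall, standing upright on the bench. Origin: centre of its underside; z points to its lid. All three jars look alike but for the diameter (34, 42, 50 mm).
- jar_large: The large closed jar: a squat cylinder, white body with black screw lid, 50 mm in diameter and 34 mm tall, standing upright on the bench. Origin: centre of its underside; z points to its lid. All three jars look alike but for the diameter (34, 42, 50 mm).
- phone: Bystander: phone lying flat, 150 (x) x 72 (y) x 9 mm. Origin: centre of its underside.
- driver: Bystander: small screwdriver, 160 mm, lying along its x on the bench, handle to -x.
- cup: Bystander: open steel cup, 66 mm across and 60 mm high. Origin: centre of its underside.

How it is judged:
At the end, for the whole second after the job is handed in: Each jar is at rest in the pocket of its own size: the centre of its underside within 6 mm of the centre of that pocket's floor, its axis within 0.13 rad of the pocket's axis, lid outwards (distance between jar_small and pocket_small below 0.006 m and angle between the z axis of each of jar_small, jar_medium, jar_large and the z axis of block, either way round below 0.13 rad and linear speed of each of jar_small, jar_medium, jar_large below 0.02 m/s and distance between jar_medium and pocket_medium below 0.006 m and distance between jar_large and pocket_large below 0.006 m); the robot touches nothing.
It fails at once if the phone is moved by more than 25 mm (distance of phone from where it was at the start of the episode above 0.025 m).
It fails at once if the driver is moved by more than 25 mm (distance of driver from where it was at the start of the episode above 0.025 m).
It fails at once if the cup is moved by more than 25 mm (distance of cup from where it was at the start of the episode above 0.025 m).
It also fails if it takes over 69 s, if anything falls off the work surface, if the arm or the gripper's body presses on something with over 40 N, if the wrist force passes 120 N, or if a joint passes its speed limit or range.

ROBOT

A 6-joint arm with a two-finger parallel gripper is mounted at the origin on the work surface. World frame = base frame: x ahead of the robot, y to its left, z up, the work surface at z = 0. Lengths are in m, angles in rad, forces in N, time in s.
With the tool pointing down it reaches from about 0.25 to 0.725 m from the base axis. Payload 4 kg.
Tool frame: the origin (TCP) lies at the very end of the fingers, on their centre line; the grasp point (between the pads) lies 19 mm behind it; z points along the fingers, y is the line along which they close (so a half turn about z gives the same grasp; the last joint's range is limited). The gripper opens to 85 mm and grips with 20 to 120 N. Pads are 22 mm wide; open, the fingers measure 114 mm over their backs; the gripper's body (76 mm by 85 mm) begins 54 mm behind the grasp point. The pads swing forward as they close: fully open they stand 13 mm farther back than shut.
Start: joints at [1.209, 0.241, 0.005, 1.335, 0, 1.571], TCP at [0.177, 0.468, 0.231] pointing down, gripper open.
Joint ranges: [-2.72, 2.72], [-1.05, 1.87], [-1.09, 1.28], [-1.99, 2.15], [-1.42, 1.44], [-3.14, 3.14]. Speed limits (rad/s): [2.79, 2.79, 3.14, 3.14, 3.14, 3.14].

INTERFACE

Orientations are given as a unit quaternion [x, y, z, w].
In Python, from workcell import bot gives the robot as it stands.
- The arm moves only by the tool carry_out, never from a script. Its argument "increments" is one flat list of numbers, 5 for each row, row after row: the finger opening in cm, from 0 to 8.54, then the shift along the tool's x, y, z in cm, then the turn about the tool's z in rad. A call has exactly 5 rows; each row shifts and turns the commanded pose from where the row before left it, along the tool's axes as they then stand; what a row does not reach is not made up. A row lasts 1/8 s, in which the tool goes at most 62.5 mm and 10.7 degrees, less where a joint would pass 70% of its speed; a pose out of reach is approached as far as the arm can. A call with a gripper value outside its range is refused whole. The fingers move at their own pace and stop on an object; the grip force is fixed at half the most. Time passes only in rows, so rows that do not move let the fingers close, or fill a call up. It gives the time, the measured TCP pose, the force, the opening and the grip force at its end, in the units of the state.
- bot.get_obs(): the state, without advancing time (a new reading comes with each control period).
- bot.camera(name): name is "scene" or "top" or "wrist"; returns a dict with "pixels" (384x512x3 uint8, blue, green, red), "range_z" (384x512 float32, m along the optical axis (not along the pixel's ray), 0 where there is no reading), "mtx" (3x3 intrinsics, pixels), "eye" and "attitude" of the camera in the world. Camera axes: x right, y down, z forward; pixel columns grow to the right and rows downward; lengths in m; the calibration is good to about 2 mm. A picture is of the moment at which its call begins.
- bot.job_done(): hands the job in; it is judged then, once.
Trained networks look in a picture, given as the dict that the camera call returned (one of the last four; its "shot" number tells which), for a name from the list of things; names that differ only in an ending like _2 or _b are one class to them, and where a whole thing is asked for, a point or a joint stands for the part that bears it (a point fixed in the world has none). Each returns a list of dicts, best first, with "p" (0 to 1); they miss things now and then, are a little off and sometimes report something else, mostly with a low value. They report only what shows in the picture. A call takes as long as a camera call.
- bot.find_in(picture, name): "xyz" ([x, y, z] in m, in the coordinates of the camera as it stood for that picture, good to about 4 mm: the middle of the surface that is visible of it).
- bot.regions_of(picture, name): "mask" (384x512 bool, what is visible of it).
- bot.place_of(picture, name): "xyz" ([x, y, z] in m, in the coordinates of the camera as it stood for that picture, good to about 4 mm: a listed point, or the origin of a listed thing).
The state is a dict: "clock": time; "joint_pos": joint angles; "joint_vel": joint speeds; "tau": joint torques, N m; "eef_pos": TCP position; "tool_rot": TCP orientation; "ft_force": force on the tool from outside, world axes, zero at the start; "ft_torque": the same for the moment, N m; "grip_width": finger opening in m; "grasp_force": force on a finger pad.
Only numpy, scipy, OpenCV 4.12 (cv2) and the standard library are available. Lean on these libraries where they do the work, as an engineer would, in place of code of your own. Each camera call takes 0.05 s, during which the arm holds its last target. There are 200 camera calls.

## Working session

There is one attempt and no reset: what is moved stays moved. The work goes in short steps, Python scripts to look and compute and a tool call to move; the robot and the scene stay as the last step left them, time stands still between calls to the robot, and variables do not carry over. Pictures are saved under pics/ and viewed, at most 10 in all, crops included, and the job is handed in when it is done.

Besides the shell and the picture viewer there is one more tool, called as name(argument=value, ...) on one line, values as JSON. carry_out: Moves the arm, as the interface text tells. Its arguments: {"type":"object","properties":{"increments":{"type":"array","items":{"type":"number"}}},"required":["increments"]}

```bash
mkdir -p pics; cat > h.py <<'E'
import numpy as np, cv2
from scipy.spatial.transform import Rotation as R
from workcell import bot
def rot(a):
    a=np.array(a,float); return a if a.shape==(3,3) else R.from_quat(a).as_matrix()
def w(p,x): return rot(p["attitude"])@np.array(x)+np.array(p["eye"])
def cloud(p):
    z=p["range_z"]; K=p["mtx"]; v,u=np.mgrid[:384,:512]
    c=np.stack([(u-K[0,2])/K[0,0]*z,(v-K[1,2])/K[1,1]*z,z],-1)
    return c@rot(p["attitude"]).T+np.array(p["eye"])
E
python3 - <<'E'
from h import *
np.set_printoptions(precision=4,suppress=True)
o=bot.get_obs(); print(o["eef_pos"],o["tool_rot"],o["clock"])
for c in ["top","scene"]:
    p=bot.camera(c); cv2.imwrite(f"pics/{c}0.png",p["pixels"]); print(c,p["eye"],p["attitude"])
    P=cloud(p)
    for n in ["rack","block","jar_small","jar_medium","jar_large","phone","driver","cup","pocket_small","pocket_medium","pocket_large"]:
        for d in bot.place_of(p,n)[:3]: print(n,"place",w(p,d["xyz"]),round(d["p"],2))
        if 'jar' in n:
            for d in bot.regions_of(p,n)[:3]:
                q=P[d["mask"]&(p["range_z"]>0)]; t=q[q[:,2]>np.percentile(q[:,2],95)-.003]; print("   mask",(t.min(0)+t.max(0))/2,np.ptp(t,axis=0),round(d["p"],2))
E
```

```text
[0.1767 0.467  0.2304] [ 0.1799  0.9837 -0.001  -0.0002] 0.0
top [ 0.4338 -0.0802  1.0241] [ 0.7067 -0.7031  0.0521 -0.0592]
rack place [0.589  0.2157 0.001 ] 0.59
block place [0.5932 0.2148 0.0357] 0.82
jar_small place [ 0.5088 -0.3035  0.0024] 0.44
   mask [0.6094 0.2218 0.0703] [0.1338 0.2393 0.0081] 0.68
jar_medium place [ 0.6446 -0.2415  0.0015] 0.68
   mask [ 0.644  -0.2425  0.037 ] [0.0389 0.0406 0.005 ] 0.56
jar_large place [ 0.4595 -0.1162  0.0024] 0.6
   mask [ 0.4615 -0.1182  0.037 ] [0.0469 0.0447 0.006 ] 0.52
phone place [ 0.7749 -0.1632  0.0013] 0.97
phone place [ 0.6216 -0.4107  0.0059] 0.54
driver place [0.4181 0.1055 0.0025] 0.6
cup place [ 0.6244 -0.4115  0.009 ] 0.58
pocket_small place [0.6339 0.1295 0.0387] 0.68
pocket_medium place [0.59   0.2114 0.0442] 0.97
pocket_large place [0.5464 0.2934 0.0409] 0.89
pocket_large place [0.5949 0.2116 0.0432] 0.4
scene [0.91   0.5737 0.8204] [ 0.2219  0.9072 -0.3494 -0.0751]
rack place [ 0.5972  0.2117 -0.0022] 0.97
block place [0.5926 0.2133 0.031 ] 0.86
jar_small place [0.5448 0.2876 0.0362] 0.4
jar_small place [ 0.7753 -0.1583 -0.003 ] 0.4
   mask [0.4144 0.0679 0.0258] [0.0207 0.0775 0.0058] 0.75
   mask [ 0.5106 -0.3     0.0333] [0.0321 0.0328 0.0042] 0.66
jar_medium place [ 0.6504 -0.242   0.001 ] 0.67
   mask [ 0.6477 -0.2391  0.0343] [0.0398 0.0428 0.0058] 0.89
jar_large place [ 0.4652 -0.1155  0.0016] 0.92
   mask [ 0.4645 -0.114   0.0345] [0.0474 0.0499 0.005 ] 0.75
phone place [ 0.7746 -0.1592 -0.0013] 0.81
driver place [ 0.4168  0.1038 -0.0017] 0.93
driver place [ 0.5104 -0.299   0.0007] 0.3
pocket_small place [0.6337 0.1315 0.0419] 0.76
pocket_medium place [0.592  0.2093 0.0343] 0.65
pocket_large place [0.5445 0.2896 0.0353] 0.94
```

View pics/top0.png

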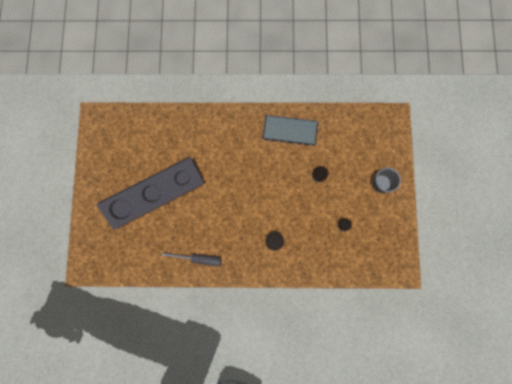

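View pics/scene0.png

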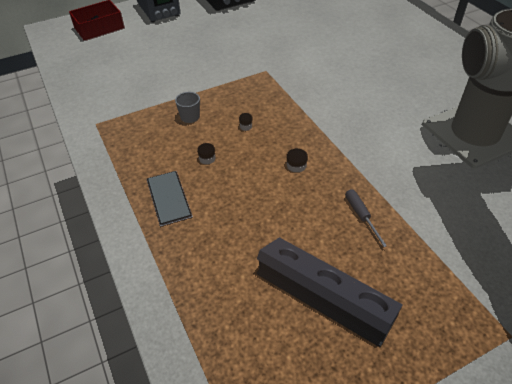

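Top view: rack with pockets at about (183,178) small, (152,193) medium and (121,208) large. Jars are at (275,240) large, (320,173) medium and (345,224) small; cup at (387,180). This agrees with the measured positions. The scene view confirms that the slope faces the robot. First I'll turn so the fingers close along the rack's y, then move toward the large jar.

carry_out(increments=[8.5,0,0,0,-0.174,8.5,0,0,0,-0.174,8.5,0,0,0,-0.174,8.5,0,0,0,-0.174,8.5,0,0,0,-0.172])

```text
clock: 2.12
eef_pos: [0.177, 0.4676, 0.2313]
tool_rot: [-0.253, 0.967, -0.0, -0.0]
ft_force: [-0.0, 1.3, 0.5]
grip_width: 0.0852
grasp_force: 0.0
```

carry_out(increments=[8.5,0.3,-6,0,0,8.5,0.3,-6,0,0,8.5,0.3,-6,0,0,8.5,0.3,-6,0,0,8.5,0.3,-6,0,0])

```text
clock: 2.75
eef_pos: [0.31, 0.1964, 0.2316]
tool_rot: [-0.251, 0.968, 0.0, 0.001]
ft_force: [1.1, 0.2, 0.1]
grip_width: 0.0852
grasp_force: 0.0
```

carry_out(increments=[8.5,0.3,-6,0,0,8.5,0.3,-6,0,0,8.5,0.3,-6,0,0,8.5,0.3,-6,0,0,8.5,0.3,-6,0,0])

```text
clock: 3.38
eef_pos: [0.4424, -0.0737, 0.2316]
tool_rot: [-0.25, 0.968, -0.0, 0.001]
ft_force: [1.6, 0.9, 1.2]
grip_width: 0.0849
grasp_force: 0.0
```

```bash
cat >> h.py <<'E'
np.set_printoptions(precision=4,suppress=True)
def delta(t):
    "tool-axis shift in cm from the measured pose to world point t"
    o=bot.get_obs(); return R.from_quat(o["tool_rot"]).as_matrix().T@(np.array(t)-o["eef_pos"])*100
def circ(pts):
    "centre & diameter of the lid disc seen (top points)"
    (x,y),r=cv2.minEnclosingCircle(pts[:,:2].astype(np.float32)); return x,y,2*r,np.median(pts[:,2])
def jars(p,zlo=.028,zhi=.04):
    P=cloud(p); m=((P[...,2]>zlo)&(P[...,2]<zhi)&(p["range_z"]>0)).astype(np.uint8)
    n,l,s,_=cv2.connectedComponentsWithStats(m)
    return [np.round(circ(P[l==i]),4) for i in range(1,n) if s[i,4]>80]
E
python3 - <<'E'
from h import *
p=bot.camera("wrist"); cv2.imwrite("pics/w0.png",p["pixels"]); print(p["eye"])
for j in jars(p): print(j)
for d in bot.place_of(p,"jar_large"): print(w(p,d["xyz"]),d["p"])
print(bot.get_obs()["eef_pos"],bot.get_obs()["joint_pos"])
for t in [(.463,-.116,.015)]: print(delta(t))
E
```

```text
[ 0.3787 -0.1086  0.3742]
[ 0.5053 -0.3034  0.0352  0.0332]
[ 0.4611 -0.1164  0.0504  0.0331]
[ 0.6431 -0.2413  0.0444  0.0331]
[0.5973 0.1127 0.0867 0.0345]
[ 0.4627 -0.1164 -0.0018] 0.55
[ 0.643  -0.241  -0.0015] 0.5
[ 0.4437 -0.0764  0.2311] [-0.1696  0.1409 -0.1197  1.3083 -0.0015 -0.6682]
[ 0.2122 -4.3457 21.6185]
```

View pics/w0.png

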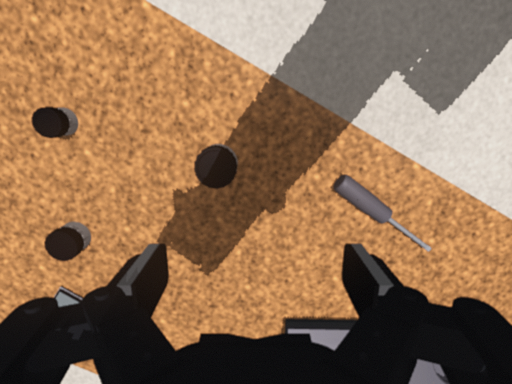

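The wrist view shows the large jar at (215,166), medium at (68,242) and small at (53,122), and the fitted diameters match. I'll use the wrist camera for both picking and placing so its bias cancels. Next I'll descend on the large jar and grip its top.

carry_out(increments=[8.5,0.2,-2.1,5,0,8.5,0.2,-2.2,5,0,8.5,0,0,5,0,8.5,0,0,4.5,0,8.5,0,0,2,0])

```text
clock: 4.1
eef_pos: [0.4566, -0.11, 0.0137]
tool_rot: [-0.251, 0.968, 0.001, -0.002]
ft_force: [-0.1, 0.2, 0.3]
grip_width: 0.0853
grasp_force: 0.0
```

carry_out(increments=[3,0,0,0,0,3,0,0,0,0,3,0,0,0,0,3,0,0,0,0,3,0,0,0,0])

```text
clock: 4.72
eef_pos: [0.4607, -0.1114, 0.0181]
tool_rot: [-0.251, 0.968, -0.001, 0.002]
ft_force: [-0.6, 1.0, 5.4]
grip_width: 0.0478
grasp_force: 62.5
```

carry_out(increments=[3,0,0,-1,0,3,0,0,-5,0,3,-3,2,-5,0,3,-4.5,3,-4,0,3,-5,3,-4,0])

```text
clock: 5.35
eef_pos: [0.5246, 0.011, 0.2013]
tool_rot: [-0.25, 0.968, -0.0, 0.001]
ft_force: [2.0, 0.8, -0.9]
grip_width: 0.0476
grasp_force: 62.2
```

carry_out(increments=[3,-5,3,-2,0,3,-5,3,0,0,3,-5,3,0,0,3,-4,3,0,0,3,-1.6,2.3,0,0])

```text
clock: 5.98
eef_pos: [0.6355, 0.2374, 0.2181]
tool_rot: [-0.251, 0.968, 0.0, -0.0]
ft_force: [0.5, -0.8, -1.1]
grip_width: 0.0476
grasp_force: 62.2
```

```bash
python3 - <<'E'
from h import *
for i in range(2): p=bot.camera("wrist")
cv2.imwrite("pics/w1.png",p["pixels"]); np.savez("w1.npz",**p); o=bot.get_obs(); print(o["eef_pos"],o["tool_rot"],o["grip_width"],o["grasp_force"])
for n in ["pocket_small","pocket_medium","pocket_large","rack","block"]:
    for d in bot.place_of(p,n)[:2]: print(n,w(p,d["xyz"]),d["p"])
P=cloud(p); m=np.zeros((384,512),bool)
for d in bot.regions_of(p,"block")[:1]: m|=d["mask"]
np.save("m1.npy",m); print(m.sum())
E
```

```text
[0.6346 0.2385 0.218 ] [-0.2525  0.9676  0.0004 -0.0006] 0.04789196987279294 62.16723918914795
pocket_small [0.6285 0.134  0.0395] 0.82
pocket_medium [0.5893 0.2151 0.0388] 0.94
pocket_large [0.5462 0.2906 0.0366] 0.93
rack [ 0.5909  0.2171 -0.0007] 0.83
block [0.588  0.2129 0.0375] 0.87
21217
```

View pics/w1.png

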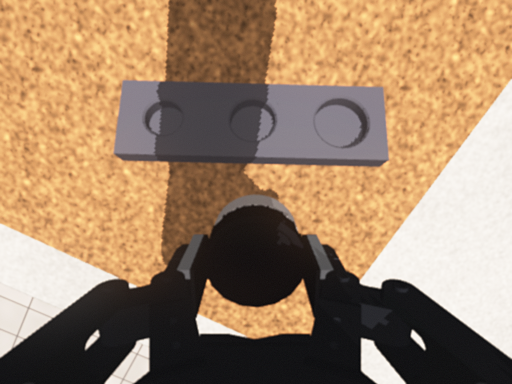

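The picture shows the rack with pockets at (163,120) small, (253,121) medium and (341,123) large, and the jar upright between the pads. Now I'll fit the sloping face from depth.

```bash
cat > fit.py <<'E'
from h import *
p=np.load("w1.npz"); m=np.load("m1.npy"); P=cloud(p); q=P[m&(p["range_z"]>0)]
q=q[q[:,2]>.02]; s=q
for t in (.02,.006,.003,.003):
    c=s.mean(0); n=np.linalg.svd(s-c,full_matrices=False)[2][2]; n*=np.sign(n[2]); s=q[abs((q-c)@n)<t]
yw=np.array([-.484,.875,0]); yw-=n*(yw@n); yw/=np.linalg.norm(yw); xw=np.cross(yw,n)
uv=np.c_[(s-c)@xw,(s-c)@yw].astype(np.float32)
(cx,cy),wh,a=cv2.minAreaRect(uv); ctr=c+cx*xw+cy*yw
print("tilt",np.arccos(n[2]),"n",n,"rect",wh,a,"mouth mid",ctr)
b=cv2.boxPoints(((cx,cy),wh,a)); e=b[np.argsort(b[:,1])]; d=e[2:].mean(0)-e[:2].mean(0); d/=np.linalg.norm(d)
Y=d[0]*xw+d[1]*yw; X=np.cross(Y,n); print("Y",Y,"X",X, "yaw",np.arctan2(Y[1],Y[0]))
for k,o in (("small",-.09),("medium",0),("large",.09)): print(k,"mouth",ctr+o*Y,"floor",ctr+o*Y-.016*n)
E
python3 fit.py
```

```text
tilt 0.4982053101319089 n [-0.4228 -0.2226  0.8784] rect (0.2703249454498291, 0.08118658512830734) 88.92698669433594 mouth mid [0.5828 0.2094 0.0512]
Y [-0.4654  0.8851  0.0003] X [0.7776 0.4087 0.4778] yaw 2.0548995859919756
small mouth [0.6247 0.1298 0.0512] floor [0.6315 0.1333 0.0371]
medium mouth [0.5828 0.2094 0.0512] floor [0.5896 0.213  0.0372]
large mouth [0.5409 0.2891 0.0512] floor [0.5477 0.2926 0.0372]
```

carry_out(increments=[3,0,0,0,0.022,3,1.8,3,2,0,3,1.8,3,3,0,3,1.8,2.8,3.5,0,3,0,0,2,0])

```text
clock: 7.0
eef_pos: [0.5431, 0.2878, 0.1122]
tool_rot: [-0.24, 0.971, -0.0, -0.002]
ft_force: [0.2, -0.0, -0.9]
grip_width: 0.0475
grasp_force: 62.2
```

```bash
cat >> h.py <<'E'
def pose(n=6):
    a=[]
    for i in range(n): bot.camera("wrist"); o=bot.get_obs(); a.append(np.r_[o["eef_pos"],o["tool_rot"]])
    a=np.array(a); return a.mean(0),a.std(0)
n_=np.array([-.4228,-.2226,.8784]);X_=np.array([.7776,.4087,.4778]);Y_=np.array([-.4654,.8851,.0003]);C_=np.array([.5828,.2094,.0512])
def need(y,u,up,h=.027,g=.016):
    "tool shift (cm) so the tilted jar's bottom centre sits at slope coords (u up-slope, up off face); g: TCP height over jar bottom at grasp"
    a,s=pose(); t=C_+y*Y_+u*X_+up*n_+h*n_-np.array([0,0,h-g])
    d=t-a[:3]; T=R.from_quat(a[3:]).as_matrix(); print("pose",a,"std",s[:3]); print("yaw err",np.arctan2(T[1,1],T[0,1])-2.0549,"target",t,"shift",T.T@d*100)
E
python3 -c "
from h import *
need(.09,.02,0)"
```

```text
pose [ 0.5459  0.2873  0.1132 -0.2394  0.9709 -0.0002 -0.0007] std [0.0018 0.0004 0.002 ]
yaw err -0.0005298078662114847 target [0.5451 0.2912 0.0735] shift [-0.1139  0.3889  3.9724]
```

carry_out(increments=[3,-0.1,0.4,1,0,3,0,0,0.9,0,3,0,0,0.5,0,3,0,0,0.5,0,3,0,0,0.3,0])

```text
clock: 7.92
eef_pos: [0.5449, 0.2914, 0.0836]
tool_rot: [-0.24, 0.971, -0.0, -0.0]
ft_force: [-8.9, -5.0, 19.0]
grip_width: 0.0478
grasp_force: 63.7
```

carry_out(increments=[3,0,0,0.2,0,3,0,0,0.2,0,3,0,0,0.2,0,3,0,0,0.2,0,3,0,0,0,0])

```text
clock: 8.55
eef_pos: [0.5443, 0.2908, 0.0803]
tool_rot: [-0.24, 0.971, -0.0, 0.001]
ft_force: [-14.5, -8.3, 33.0]
grip_width: 0.0473
grasp_force: 68.5
```

```bash
python3 -c "
from h import *
need(.09,.02,0); p=bot.camera('scene'); q=p['pixels'][200:384,200:440]; cv2.imwrite('pics/s1.png',cv2.resize(q,None,fx=3,fy=3))"
```

```text
pose [ 0.5443  0.2909  0.0803 -0.2396  0.9709 -0.0001  0.0005] std [0. 0. 0.]
yaw err -0.00017278350020166755 target [0.5451 0.2912 0.0735] shift [-0.0828 -0.0017  0.6773]
```

View pics/s1.png

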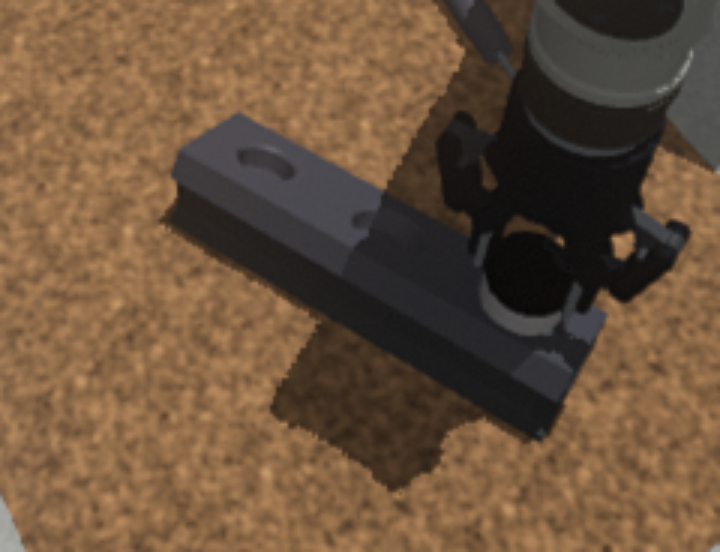

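The scene crop shows the jar above the large pocket, up-slope, held by the lid and not visibly tilted yet. I'll press a little more and measure the lid's tilt from wrist depth.

carry_out(increments=[3,0,0,0.2,0,3,0,0,0.2,0,3,0,0,0.2,0,3,0,0,0.1,0,3,0,0,0,0])

```text
clock: 9.52
eef_pos: [0.5438, 0.2911, 0.0735]
tool_rot: [-0.24, 0.971, 0.0, 0.0]
ft_force: [-17.6, -8.7, 32.9]
grip_width: 0.048
grasp_force: 77.7
```

```bash
cat >> h.py <<'E'
def lid(r=.035,dz=.02):
    "fit the plane of the gripped jar's lid seen by the wrist camera"
    p=bot.camera("wrist"); o=bot.get_obs(); P=cloud(p); e=np.array(o["eef_pos"]); px=p["pixels"].max(-1)
    d=P-e; m=(p["range_z"]>0)&(np.hypot(d[...,0],d[...,1])<r)&(abs(d[...,2]-.012)<dz)
    T=R.from_quat(o["tool_rot"]).as_matrix(); m&=abs(d@T[:,1])<o["grip_width"]/2-.006
    s=q=P[m]
    for t in (.01,.004,.002,.002):
        c=s.mean(0); n=np.linalg.svd(s-c,full_matrices=False)[2][2]; n*=np.sign(n[2]); s=q[abs((q-c)@n)<t]
    print("lid tilt",np.arccos(n[2]),"n",n,"pts",len(s),"c-eef",s.mean(0)-e,"eef",e,"F",o["ft_force"]); return s,n
E
python3 -c "
from h import *
lid()"
```

```text
lid tilt 0.24108760014951341 n [-0.2111 -0.1116  0.9711] pts 7343 c-eef [-0.0054 -0.0029  0.0193] eef [0.5438 0.2911 0.0734] F [-16.0786  -8.7862  34.5329]
```

carry_out(increments=[3,0,0,0.2,0,3,0,0,0.2,0,3,0,0,0.2,0,3,0,0,0.1,0,3,0,0,0,0])

```text
clock: 10.2
eef_pos: [0.5437, 0.2911, 0.066]
tool_rot: [-0.24, 0.971, 0.0, -0.0]
ft_force: [-16.6, -8.0, 32.7]
grip_width: 0.0477
grasp_force: 84.5
```

```bash
python3 -c "
from h import *
lid()"
```

```text
lid tilt 0.39659494382651184 n [-0.3422 -0.1791  0.9224] pts 7928 c-eef [-0.0084 -0.0044  0.0219] eef [0.5438 0.2911 0.066 ] F [-17.1949  -7.8157  32.4576]
```

carry_out(increments=[3,0,0,0.2,0,3,0,0,0.2,0,3,0,0,0.1,0,3,0,0,0,0,3,0,0,0,0])

```text
clock: 10.88
eef_pos: [0.5443, 0.2913, 0.0616]
tool_rot: [-0.24, 0.971, 0.0, 0.001]
ft_force: [-16.3, -8.1, 33.9]
grip_width: 0.0475
grasp_force: 85.3
```

```bash
cat >> h.py <<'E'
def where(y):
    "slope coordinates of the gripped jar's bottom centre (mm): y from pocket axis, u up-slope, up off the face; tilt error"
    s,n=lid(); T=R.from_quat(bot.get_obs()["tool_rot"]).as_matrix(); yy=T[:,1]; xx=np.cross(yy,n)
    c=s.mean(0); a=(s-c)@xx; b=(s-c)@yy; k=abs(b-np.median(b))<.006; lo,hi=np.percentile(a[k],[.5,99.5])
    L=c+xx*(lo+hi)/2; d=L-.034*n-C_-y*Y_
    print("diam",hi-lo,"u",d@X_*1e3,"y",d@Y_*1e3,"up",d@n_*1e3)
E
python3 -c "
from h import *
where(.09)"
```

```text
lid tilt 0.4826595918285259 n [-0.4112 -0.2152  0.8858] pts 7390 c-eef [-0.012  -0.0063  0.0223] eef [0.5443 0.2913 0.0615] F [-16.625   -8.8845  34.2994]
diam 0.043543198847229535 u 5.742212534079317 y 0.3945386520544405 up -0.7337622061860763
```

```bash
sed -i 's/def lid(r=.035/def lid(r=.05/; s/print("diam",hi-lo/print("diam",hi-lo,"edges u",(c+xx*lo-.034*n-C_)@X_*1e3,(c+xx*hi-.034*n-C_)@X_*1e3/' h.py; python3 -c "
from h import *
where(.09); cv2.imwrite('pics/w2.png',bot.camera('wrist')['pixels'])"
```

```text
lid tilt 0.48379963882727683 n [-0.4126 -0.2148  0.8852] pts 7415 c-eef [-0.012  -0.0063  0.0223] eef [0.5443 0.2913 0.0615] F [-16.3771  -9.1947  34.6194]
diam 0.043587033788741 edges u -16.028314315232482 27.55386767504515 u 5.7637963799063785 y 0.37072526677913625 up -0.736889326209475
```

View pics/w2.png

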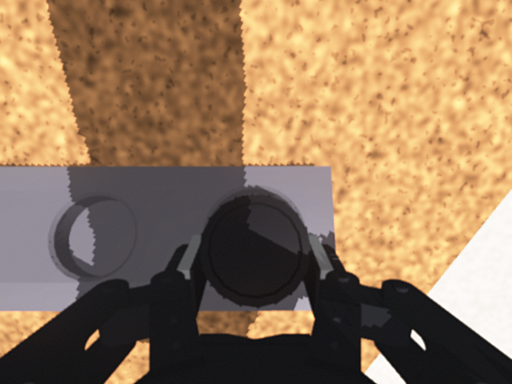

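The lid is fully visible at (255,248), aligned with the slope and about 6 mm up-slope of the pocket centre. I'll ease off and shift down-slope.

carry_out(increments=[3,0.2,0,-0.4,0,3,0.25,0,0.13,0,3,0.25,0,0.13,0,3,0,0,0,0,3,0,0,0,0])

```text
clock: 11.65
eef_pos: [0.5439, 0.2912, 0.0616]
tool_rot: [-0.24, 0.971, 0.002, 0.006]
ft_force: [0.5, 0.8, 14.7]
grip_width: 0.0475
grasp_force: 83.6
```

```bash
python3 -c "
from h import *
where(.09)"
```

```text
lid tilt 0.4792247892327049 n [-0.4087 -0.2135  0.8874] pts 7489 c-eef [-0.012  -0.0063  0.0222] eef [0.5439 0.2912 0.0617] F [ 0.3774  0.2042 14.8449]
diam 0.04367845596921159 edges u -16.469915859216737 27.200436403074228 u 5.366279971928731 y 0.4529579405805183 up -0.5810929146268974
```

carry_out(increments=[3,0.2,0,-0.1,0,3,0.2,0,0.1,0,3,0.1,0,0.1,0,3,0,0,0,0,3,0,0,0,0])

```text
clock: 12.32
eef_pos: [0.5345, 0.286, 0.0548]
tool_rot: [-0.24, 0.971, -0.0, -0.001]
ft_force: [-0.3, -1.9, 0.9]
grip_width: 0.048
grasp_force: 83.1
```

```bash
python3 -c "
from h import *
where(.09)"
```

```text
lid tilt 0.1292798108722134 n [0.1136 0.061  0.9917] pts 2194 c-eef [0.0042 0.0024 0.0178] eef [0.5345 0.286  0.0548] F [-0.6035 -0.9463  0.6065]
diam 0.06323394679212119 edges u -32.68442509404058 18.505765080058314 u -7.088310306991132 y 0.35492609785588247 up -10.984561924806332
```

```bash
python3 -c "
from h import *
p=bot.camera('wrist');cv2.imwrite('pics/w3.png',p['pixels'][150:340,130:390]);P=cloud(p)
for r,c in [(220,255),(240,255),(260,255),(280,255),(300,255),(250,225),(250,285)]:print(r,c,P[r,c])
for d in bot.place_of(p,'jar_large')[:2]: print(w(p,d['xyz']),d['p'])
"
```

```text
220 255 [0.5135 0.2753 0.0725]
240 255 [0.5208 0.2791 0.0759]
260 255 [0.5283 0.283  0.0786]
280 255 [0.5341 0.2861 0.0841]
300 255 [0.5404 0.2894 0.0883]
250 225 [0.5303 0.2691 0.0782]
250 285 [0.518  0.2927 0.078 ]
[0.5335 0.2872 0.0475] 0.68
```

View pics/w3.png

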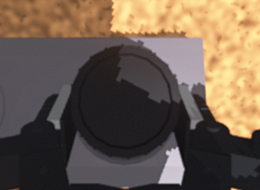

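The crop shows the lid still tilted with the slope, centred at about (255,250) in full-image pixels, with the jar's front edge on the lower chamfer. I'll go back up-slope and start inserting along the pocket axis.

carry_out(increments=[3,-0.2,0,-0.1,0,3,-0.2,0,0.1,0,3,-0.15,0,0.25,0,3,-0.15,0,0.25,0,3,-0.1,0,0.2,0])

```text
clock: 13.1
eef_pos: [0.5406, 0.2893, 0.0516]
tool_rot: [-0.24, 0.971, -0.0, -0.001]
ft_force: [-13.7, -6.7, 29.1]
grip_width: 0.048
grasp_force: 101.1
```

```bash
sed -i 's/    s=q=P\[m\]/    q=P[m]; k=(q-e-[-.012,-.0063,.0222])@n_; s=q[abs(k)<seed]/; s/def lid(r=.05,/def lid(r=.04,seed=.006,/' h.py; sed -i 's/for t in (.01,.004/for t in (.004,.003/' h.py; python3 -c "
from h import *
where(.09)"
```

```text
lid tilt 0.44076367039168646 n [-0.3783 -0.1972  0.9044] pts 7642 c-eef [-0.0112 -0.0058  0.0226] eef [0.5406 0.2892 0.0517] F [-11.1396  -5.2364  21.8003]
diam 0.044403001066373855 edges u -25.31802856854895 19.01158001378353 u -3.1522045773826988 y 0.3054323696683697 up -7.457497434560847
```

carry_out(increments=[3,0.1,0,0.2,0,3,0,0,0.2,0,3,-0.1,0,0.2,0,3,-0.1,0,0.2,0,3,0,0,0,0])

```text
clock: 13.78
eef_pos: [0.5408, 0.2894, 0.0511]
tool_rot: [-0.24, 0.971, 0.0, 0.0]
ft_force: [-25.9, -13.2, 59.0]
grip_width: 0.0476
grasp_force: 119.3
```

```bash
python3 -c "
from h import *
where(.09)"
```

```text
lid tilt 0.44370565201617507 n [-0.3814 -0.1969  0.9032] pts 7647 c-eef [-0.0113 -0.006   0.0227] eef [0.5408 0.2894 0.0511] F [-26.1903 -13.6729  59.1074]
diam 0.04403002208525287 edges u -25.337740756591778 18.626508781132294 u -3.354596287729738 y 0.25177245783092805 up -7.904140273121874
```

Fingertips are now on the face, with the force square to the slope and the jar about 8 mm into the pocket. I'll relax, release, rise and look.

carry_out(increments=[3,0.15,0,-0.5,0,3,0.1,0,-0.3,0,6.8,0,0,0,0,6.8,0,0,0,0,6.8,0,0,0,0])

```text
clock: 14.45
eef_pos: [0.5409, 0.2894, 0.0481]
tool_rot: [-0.24, 0.971, 0.0, 0.0]
ft_force: [-0.5, -0.1, 2.5]
grip_width: 0.068
grasp_force: 1.3
```

carry_out(increments=[6.8,0,0,-1,0,6.8,0,0,-1,0,6.8,0,0,-2,0,6.8,0,0,-2,0,6.8,0,0,0,0])

```text
clock: 15.08
eef_pos: [0.5422, 0.2901, 0.1107]
tool_rot: [-0.24, 0.971, 0.001, 0.002]
ft_force: [-0.7, 0.9, 0.4]
grip_width: 0.0679
grasp_force: 0.0
```

```bash
cat >> h.py <<'E'
def seated(y,rj):
    "fit the lid of a jar in/near its pocket: bottom centre in slope coords (mm)"
    p=bot.camera("wrist"); P=cloud(p)-C_-y*Y_; u,v,k=P@X_,P@Y_,P@n_
    m=(p["range_z"]>0)&(np.hypot(u,v)<rj+.006)&(k>.008)&(k<.045); q=np.c_[u[m],v[m],k[m]]; s=q[abs(q[:,2]-np.median(q[:,2]))<.012]
    for t in (.006,.003,.002):
        c=s.mean(0); n=np.linalg.svd(s-c,full_matrices=False)[2][2]; n*=np.sign(n[2]); s=q[abs((q-c)@n)<t]
    c,d,_=cv2.minAreaRect(s[:,:2].astype(np.float32)); L=np.r_[c,s[:,2].mean()]; b=(L-.034*n)*1e3
    print("bottom u,y,up",b,"(up should be -16) tilt err",np.arccos(n[2]),n,"size",d,len(s), "eef",bot.get_obs()["eef_pos"])
E
python3 -c "
from h import *
seated(.09,.025)"
```

```text
bottom u,y,up [ -1.9414   0.2353 -16.6   ] (up should be -16) tilt err 0.0024645677672668486 [-0.0024  0.0004  1.    ] size (0.049205366522073746, 0.04950607940554619) 4198 eef [0.5413 0.2896 0.1092]
```

The large jar is fully seated: floor reached (up ≈ -16), tilt error 0.002. On to the medium jar.

carry_out(increments=[8.5,1.6,-5.2,-2,0,8.5,1.6,-5.2,0,0,8.5,1.6,-5.2,0,0,8.5,1.6,-5.2,0,0,8.5,1.6,-5.2,0,0])

```text
clock: 15.75
eef_pos: [0.5903, 0.0201, 0.1271]
tool_rot: [-0.24, 0.971, 0.0, -0.001]
ft_force: [0.2, 0.7, -0.7]
grip_width: 0.0847
grasp_force: 0.0
```

carry_out(increments=[8.5,1.6,-5.2,0,0,8.5,1.6,-5.2,0,0,8.5,1.6,-5.2,0,0,8.5,1.6,-5.2,0,0,8.5,1.4,-5,0,0])

```text
clock: 16.38
eef_pos: [0.6414, -0.2445, 0.1268]
tool_rot: [-0.24, 0.971, 0.001, -0.001]
ft_force: [0.2, 0.3, 1.0]
grip_width: 0.0847
grasp_force: 0.0
```

```bash
cat >> h.py <<'E'
def togo(t):
    a,s=pose(4); T=R.from_quat(a[3:]).as_matrix(); print("pose",a[:3],"yaw err",np.arctan2(T[1,1],T[0,1])-2.0549,"shift",T.T@(np.array(t)-a[:3])*100)
E
python3 -c "
from h import *
togo([.6431,-.2413,.018]); print(jars(bot.camera('wrist')))"
```

```text
pose [ 0.6412 -0.2474  0.1261] yaw err -0.004992053998364554 shift [-0.465   0.4551 10.8113]
[array([ 0.5111, -0.3012,  0.0326,  0.0333]), array([ 0.622 , -0.414 ,  0.0538,  0.0344]), array([ 0.6177, -0.4006,  0.054 ,  0.034 ]), array([ 0.6443, -0.2408,  0.0427,  0.0332])]
```

carry_out(increments=[8.5,-0.3,0.2,2,0,8.5,-0.3,0.25,3,0,8.5,0,0,3,0,8.5,0,0,2,0,8.5,0,0,0.8,0])

```text
clock: 17.25
eef_pos: [0.6439, -0.2334, 0.0184]
tool_rot: [-0.241, 0.971, 0.001, -0.001]
ft_force: [0.5, -0.2, 0.2]
grip_width: 0.0848
grasp_force: 0.0
```

carry_out(increments=[2,0,0,0,0,2,0,0,0,0,2,0,0,0,0,2,0,0,0,0,2,0,0,0,0])

```text
clock: 17.88
eef_pos: [0.6465, -0.2364, 0.0224]
tool_rot: [-0.24, 0.971, -0.001, 0.002]
ft_force: [-0.2, 0.3, 5.7]
grip_width: 0.0393
grasp_force: 60.9
```

```bash
python3 -c "
from h import *
print(pose(3)); o=bot.get_obs(); print(o['grip_width'],o['grasp_force'])"
```

```text
(array([ 0.6465, -0.2364,  0.0223, -0.2397,  0.9708, -0.0009,  0.0016]), array([0., 0., 0., 0., 0., 0., 0.]))
0.03939626420879878 60.88857650756836
```

carry_out(increments=[2,0,0,-1,0,2,0,0,-5,0,2,-1.6,4.2,-5,0,2,-1.6,4.2,-1,0,2,-1.6,4.2,0,0])

```text
clock: 18.65
eef_pos: [0.63, -0.1045, 0.139]
tool_rot: [-0.239, 0.971, -0.001, 0.002]
ft_force: [-0.2, 1.0, -0.5]
grip_width: 0.0391
grasp_force: 60.6
```

carry_out(increments=[2,-2.2,5.4,0,0,2,-2.2,5.4,0,0,2,-2.2,5.4,0,0,2,-2.2,5.4,0,0,2,-2.2,5.4,0,0])

```text
clock: 19.27
eef_pos: [0.6004, 0.1865, 0.137]
tool_rot: [-0.24, 0.971, -0.0, -0.0]
ft_force: [0.8, 0.5, -0.2]
grip_width: 0.0394
grasp_force: 60.6
```

carry_out(increments=[2,-0.6,1,0,0,2,-0.6,1,0,0,2,0,0,0,0,2,0,0,0,0,2,0,0,0,0])

```text
clock: 19.9
eef_pos: [0.6025, 0.2068, 0.1367]
tool_rot: [-0.239, 0.971, -0.0, -0.0]
ft_force: [0.4, 0.6, -1.1]
grip_width: 0.0394
grasp_force: 60.6
```

```bash
python3 -c "
from h import *
togo([.5897,.2134,.09]); o=bot.get_obs(); print(o['grip_width'],o['grasp_force'])
n_[:]=[0,0,1]; C=__import__('h'); s,n=lid()"
```

```text
pose [0.6025 0.2073 0.1368] yaw err -0.0012162627849852115 shift [0.85   1.1354 4.678 ]
0.03920000514364922 60.596351623535156h.py:38: RuntimeWarning: Mean of empty slice.
  c=s.mean(0); n=np.linalg.svd(s-c,full_matrices=False)[2][2]; n*=np.sign(n[2]); s=q[abs((q-c)@n)<t]
  ret = um.true_divide(
Traceback (most recent call last):
  File "h.py", line 38, in lid
    c=s.mean(0); n=np.linalg.svd(s-c,full_matrices=False)[2][2]; n*=np.sign(n[2]); s=q[abs((q-c)@n)<t]
                   ~~~~~~~~~~~~~~~~~~~~~~~~~~~~~~~~~~~~~~~~~^^^
IndexError: index 2 is out of bounds for axis 0 with size 0
```

carry_out(increments=[2,0.85,1.15,1.5,0,2,0,0,1.5,0,2,0,0,1,0,2,0,0,0.5,0,2,0,0,0.4,0])

```text
clock: 20.78
eef_pos: [0.5898, 0.2143, 0.0874]
tool_rot: [-0.24, 0.971, -0.0, 0.0]
ft_force: [-0.7, -1.0, 1.1]
grip_width: 0.039
grasp_force: 60.6
```

carry_out(increments=[2,0,0,0.4,0,2,0,0,0.4,0,2,0,0,0.4,0,2,0,0,0.4,0,2,0,0,0.2,0])

```text
clock: 21.4
eef_pos: [0.5907, 0.2142, 0.0785]
tool_rot: [-0.239, 0.971, -0.0, 0.004]
ft_force: [-6.3, -10.3, 30.1]
grip_width: 0.0395
grasp_force: 75.1
```

```bash
cat >> h.py <<'E'
def lid(r=.04,top=.012):
    "RANSAC plane of the gripped lid (normal in the tool's xz plane), wrist camera"
    p=bot.camera("wrist"); o=bot.get_obs(); P=cloud(p); e=np.array(o["eef_pos"]); T=R.from_quat(o["tool_rot"]).as_matrix(); d=P-e
    m=(p["range_z"]>0)&(np.hypot(d[...,0],d[...,1])<r)&(d[...,2]>-.008)&(d[...,2]<.035)&(abs(d@T[:,1])<o["grip_width"]/2-.006)
    q=P[m]; g=np.random.default_rng(0); best=None
    for _ in range(300):
        a=q[g.integers(len(q),size=3)]; n=np.cross(a[1]-a[0],a[2]-a[0]); n/=np.linalg.norm(n)+1e-12; n*=np.sign(n[2]) or 1
        if abs(n@T[:,1])>.1 or n[2]<.8: continue
        s=abs((q-a[0])@n)<.0015
        if best is None or s.sum()>best.sum(): best=s
    s=q[best]; c=s.mean(0); n=np.linalg.svd(s-c,full_matrices=False)[2][2]; n*=np.sign(n[2])
    print("lid tilt",np.arccos(n[2]),"n",n,"pts",len(s),"c-eef",c-e,"eef",e,"F",o["ft_force"]); return s,n
E
python3 -c "
from h import *
where(0)"
```

```text
lid tilt 0.1622350770967263 n [-0.1396 -0.0813  0.9869] pts 4338 c-eef [-0.008  -0.0042  0.0154] eef [0.5909 0.214  0.0783] F [-12.9295  -7.4705  35.4264]
diam 0.04032224241010618 edges u -9.598503195469494 28.46611908364201 u 9.433807944086215 y 0.5049069565880948 up 5.054779799371047
```

carry_out(increments=[2,0,0,0.3,0,2,0,0,0.3,0,2,0,0,0.3,0,2,0,0,0.3,0,2,0,0,0.1,0])

```text
clock: 22.08
eef_pos: [0.591, 0.2149, 0.0592]
tool_rot: [-0.24, 0.971, 0.0, 0.002]
ft_force: [-3.1, -1.2, 13.7]
grip_width: 0.0358
grasp_force: 64.5
```

```bash
python3 -c "
from h import *
where(0)"
```

```text
lid tilt 0.22638063200224381 n [-0.1918 -0.1166  0.9745] pts 4365 c-eef [-0.0188 -0.0098  0.0223] eef [0.591  0.2149 0.0592] F [-2.0495 -1.0768 10.4194]
diam 0.03800290921485601 edges u -22.792032091514614 13.807709234762584 u -4.492161428376013 y 1.5434737096738376 up -0.6675420119122204
```

The medium jar slipped forward in the grip: tilt 0.23, with its bottom at the pocket 4.5 mm down-slope. I'll lift it gently and bring it back up-slope.

carry_out(increments=[2,0,0,-0.5,0,2,0,0,-0.3,0,2,-0.25,0,0,0,2,-0.25,0,0,0,2,0,0,0,0])

```text
clock: 22.75
eef_pos: [0.5939, 0.2168, 0.0643]
tool_rot: [-0.24, 0.971, -0.0, -0.0]
ft_force: [0.2, 0.6, -0.6]
grip_width: 0.0352
grasp_force: 57.2
```

```bash
python3 -c "
from h import *
where(0); print(bot.get_obs()['grip_width'])
p=bot.camera('wrist');cv2.imwrite('pics/w4.png',p['pixels'][150:360,100:420])"
```

```text
lid tilt 0.22055783581082716 n [-0.1916 -0.1056  0.9758] pts 4310 c-eef [-0.0188 -0.0098  0.0224] eef [0.5938 0.2168 0.0643] F [ 0.3251  0.4679 -0.9202]
diam 0.037988241207353626 edges u -17.39590000977132 19.137133442110922 u 0.8706167161698062 y 1.629209163052173 up 2.2546461780257756
0.0355513252549714
```

View pics/w4.png

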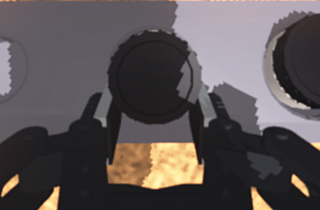

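The crop shows the medium lid centred at about (253,225) in full-image pixels, over its pocket and held by its rear part. Next I'll lower it along the pocket axis so the back edge goes in, then release.

carry_out(increments=[2,-0.05,0,0.2,0,2,-0.05,0,0.2,0,2,-0.05,0,0.1,0,2,0,0,0,0,2,0,0,0,0])

```text
clock: 23.48
eef_pos: [0.5947, 0.2171, 0.0616]
tool_rot: [-0.24, 0.971, -0.0, -0.0]
ft_force: [-4.2, -2.4, 9.8]
grip_width: 0.0355
grasp_force: 63.4
```

```bash
python3 -c "
from h import *
where(0)"
```

```text
lid tilt 0.21977908412421915 n [-0.186  -0.1137  0.9759] pts 4317 c-eef [-0.0188 -0.0099  0.0225] eef [0.5946 0.2171 0.0616] F [-5.0861 -1.662   9.2348]
diam 0.03802466728373296 edges u -17.97272486395931 18.579615198109096 u 0.30344516707484853 y 1.7541871838992253 up -0.4648487968639178
```

carry_out(increments=[2,0.1,0,0,0,6,0,0,0,0,6,0,0,0,0,6,0,0,-1,0,6,0,0,-2,0])

```text
clock: 24.15
eef_pos: [0.5935, 0.2167, 0.0892]
tool_rot: [-0.24, 0.971, -0.0, -0.001]
ft_force: [1.1, 0.3, 0.5]
grip_width: 0.0598
grasp_force: 0.0
```

carry_out(increments=[6,0,0,-2,0,6,0,0,-2,0,6,0,0,0,0,6,0,0,0,0,6,0,0,0,0])

```text
clock: 24.78
eef_pos: [0.5936, 0.2167, 0.1284]
tool_rot: [-0.24, 0.971, -0.0, -0.001]
ft_force: [-0.1, -0.4, -0.1]
grip_width: 0.0602
grasp_force: 0.0
```

```bash
python3 -c "
from h import *
seated(0,.021); seated(.09,.025)"
```

```text
bottom u,y,up [ -3.4734  -0.6655 -10.2978] (up should be -16) tilt err 0.3098426701040017 [0.2974 0.0671 0.9524] size (0.03985195979475975, 0.04102090746164322) 2747 eef [0.5936 0.2167 0.1285]
bottom u,y,up [ -2.0806   0.496  -16.6394] (up should be -16) tilt err 0.007782260433126713 [ 0.001  -0.0077  1.    ] size (0.049560546875, 0.04924171045422554) 3663 eef [0.5938 0.2168 0.1286]
```

The medium jar leans with its back edge on the floor and its front on the lower wall. I'll push down on the lid's front edge with closed fingers.

carry_out(increments=[0,2,0,0,0,0,2,-0.1,0,0,0,0,0,1.5,0,0,0,0,1.5,0,0,0,0,1,0])

```text
clock: 25.5
eef_pos: [0.559, 0.1974, 0.0876]
tool_rot: [-0.24, 0.971, -0.0, -0.001]
ft_force: [-0.2, 0.2, 0.5]
grip_width: 0.0003
grasp_force: 0.0
```

carry_out(increments=[0,0,0,0.5,0,0,0,0,0.5,0,0,0,0,0.4,0,0,0,0,0.3,0,0,0,0,0,0])

```text
clock: 26.12
eef_pos: [0.5593, 0.1975, 0.0726]
tool_rot: [-0.24, 0.971, -0.0, -0.0]
ft_force: [-0.0, -0.4, -0.1]
grip_width: -0.0001
grasp_force: 0.0
```

```bash
python3 -c "
from h import *
togo([.5586,.1967,.06]); print(bot.get_obs()['grip_width'],bot.get_obs()['ft_force']); seated(0,.021)"
```

```text
pose [0.5595 0.1975 0.073 ] yaw err 9.002248604783603e-05 shift [ 0.1186 -0.0278  1.2955]
0.00014569600081875466 [ 0.4335  0.5198 -0.0476]
bottom u,y,up [-9.9238  0.1368  9.9329] (up should be -16) tilt err 0.22076304007259917 [-0.219  -0.0006  0.9757] size (0.02630940079689026, 0.007154252380132675) 181 eef [0.5596 0.1975 0.073 ]
```

Not quite in contact yet, so I'll press on.

carry_out(increments=[0,0,0,0.3,0,0,0,0,0.3,0,0,0,0,0.3,0,0,0,0,0.3,0,0,0,0,0.3,0])

```text
clock: 27.0
eef_pos: [0.5596, 0.1976, 0.0605]
tool_rot: [-0.24, 0.971, 0.0, 0.001]
ft_force: [-9.9, -3.8, 28.0]
grip_width: -0.0
grasp_force: 14.7
```

carry_out(increments=[0,0,0,-0.5,0,0,0,0,-3,0,0,-2,0,-2,0,0,-2,0,-1,0,0,0,0,0,0])

```text
clock: 27.62
eef_pos: [0.5963, 0.2168, 0.1233]
tool_rot: [-0.24, 0.971, 0.0, 0.001]
ft_force: [0.4, 0.2, -0.4]
grip_width: -0.0001
grasp_force: 0.0
```

```bash
python3 -c "
from h import *
pose(2);seated(0,.021); seated(.09,.025);togo([.5111,-.3012,.1])"
```

```text
bottom u,y,up [ -1.8761  -0.5349 -16.5988] (up should be -16) tilt err 0.0009092848358960573 [ 0.0004 -0.0008  1.    ] size (0.04129927232861519, 0.04080512002110481) 2697 eef [0.5935 0.2156 0.1215]
bottom u,y,up [ -1.8533   0.4958 -16.6305] (up should be -16) tilt err 0.006137884221488615 [ 0.0004 -0.0061  1.    ] size (0.04970069229602814, 0.049573272466659546) 3931 eef [0.5934 0.2155 0.1215]
pose [0.5939 0.2156 0.122 ] yaw err -3.863357271427503e-05 shift [ 31.3738 -41.893    2.2453]
```

Both are seated. Now the small jar.

carry_out(increments=[8.5,3.1,-4.2,-1,0,8.5,3.1,-4.2,0,0,8.5,3.1,-4.2,0,0,8.5,3.1,-4.2,0,0,8.5,3.1,-4.2,0,0])

```text
clock: 28.65
eef_pos: [0.5548, -0.0435, 0.1329]
tool_rot: [-0.24, 0.971, -0.0, 0.0]
ft_force: [0.3, -0.4, -0.5]
grip_width: 0.0851
grasp_force: 0.0
```

carry_out(increments=[8.5,3.1,-4.2,0,0,8.5,3.1,-4.2,0,0,8.5,3.1,-4.2,0,0,8.5,3.1,-4.2,0,0,8.5,3.1,-4.2,0,0])

```text
clock: 29.28
eef_pos: [0.5153, -0.3015, 0.1328]
tool_rot: [-0.24, 0.971, -0.0, 0.0]
ft_force: [1.0, 0.6, -0.2]
grip_width: 0.0848
grasp_force: 0.0
```

```bash
python3 -c "
from h import *
print(jars(bot.camera('wrist')));togo([.5085,-.302,.013])"
```

```text
[array([ 0.5061, -0.3037,  0.0346,  0.0333]), array([ 0.6108, -0.4079,  0.0559,  0.0344]), array([ 0.6249, -0.4146,  0.0531,  0.0342])]
pose [ 0.5151 -0.302   0.1325] yaw err -0.0035882124367447865 shift [ 0.5797  0.3041 11.9501]
```

carry_out(increments=[8.5,0.45,0.15,2,0,8.5,0.4,0.12,3,0,8.5,0,0,3,0,8.5,0,0,2,0,8.5,0,0,0.9,0])

```text
clock: 30.15
eef_pos: [0.5067, -0.2993, 0.0225]
tool_rot: [-0.241, 0.971, 0.001, -0.001]
ft_force: [0.3, -0.2, -0.4]
grip_width: 0.085
grasp_force: 0.0
```

```bash
python3 -c "
from h import *
pose(4);togo([.5061,-.3037,.012])"
```

```text
pose [ 0.508  -0.3017  0.0248] yaw err 0.000466837538019238 shift [ 0.2616 -0.0832  1.2847]
```

carry_out(increments=[8.5,0.2,0,0.7,0,8.5,0.05,0,0.6,0,8.5,0,0,0,0,1,0,0,0,0,1,0,0,0,0])

```text
clock: 31.18
eef_pos: [0.5051, -0.3028, 0.0108]
tool_rot: [-0.24, 0.971, -0.0, 0.0]
ft_force: [0.0, 0.4, 0.1]
grip_width: 0.0513
grasp_force: 0.0
```

carry_out(increments=[1,0,0,0,0,1,0,0,0,0,1,0,0,0,0,1,0,0,0,0,1,0,0,-0.5,0])

```text
clock: 31.8
eef_pos: [0.5042, -0.3022, 0.0152]
tool_rot: [-0.24, 0.971, 0.001, -0.001]
ft_force: [-0.2, 0.5, -0.9]
grip_width: 0.0324
grasp_force: 59.4
```

carry_out(increments=[1,0,0,-5,0,1,-2,2,-5,0,1,-3.5,3.6,-2,0,1,-3.8,4,0,0,1,-3.8,4,0,0])

```text
clock: 32.42
eef_pos: [0.5576, -0.1199, 0.1361]
tool_rot: [-0.239, 0.971, -0.0, 0.0]
ft_force: [0.7, -0.1, -0.1]
grip_width: 0.0321
grasp_force: 59.6
```

carry_out(increments=[1,-3.8,4,0,0,1,-3.8,4,0,0,1,-3.8,4,0,0,1,-3.8,4,0,0,1,-3,2.8,0,0])

```text
clock: 33.05
eef_pos: [0.6308, 0.1322, 0.1352]
tool_rot: [-0.241, 0.971, 0.0, -0.001]
ft_force: [0.7, 0.1, -0.6]
grip_width: 0.0325
grasp_force: 59.6
```

```bash
python3 -c "
from h import *
pose(2);togo([.6308,.1333,.09]);s,n=lid();print(s.mean(0))"
```

```text
pose [0.6305 0.1301 0.135 ] yaw err 0.0013224732114571758 shift [-0.1818  0.2663  4.4974]
lid tilt 0.005136331818907882 n [0.001 0.005 1.   ] pts 2619 c-eef [0.0002 0.0002 0.0217] eef [0.6306 0.1284 0.1355] F [ 0.9073 -0.3796 -0.3266]
[0.6308 0.1286 0.1572]
```

carry_out(increments=[1,-0.2,0.3,1.5,0,1,0,0,1.5,0,1,0,0,1.5,0,1,0,0,0.8,0,1,0,0,0.2,0])

```text
clock: 34.02
eef_pos: [0.6309, 0.1332, 0.0795]
tool_rot: [-0.24, 0.971, 0.0, -0.001]
ft_force: [-0.6, -0.1, 0.4]
grip_width: 0.0323
grasp_force: 59.6
```

carry_out(increments=[1,0,0,0.3,0,1,0,0,0.3,0,1,0,0,0.3,0,1,0,0,0.3,0,1,0,0,0.1,0])

```text
clock: 34.65
eef_pos: [0.6323, 0.1335, 0.0749]
tool_rot: [-0.24, 0.971, -0.0, 0.003]
ft_force: [-12.9, -3.6, 31.8]
grip_width: 0.0324
grasp_force: 62.4
```

```bash
python3 -c "
from h import *
where(-.09)"
```

```text
lid tilt 0.026338991239198382 n [-0.0141 -0.0222  0.9997] pts 2645 c-eef [-0.0001  0.      0.022 ] eef [0.6323 0.1335 0.0749] F [-11.3023  -2.5526  27.4695]
diam 0.03256879314091664 edges u -0.5759321996064403 28.379350050729478 u 13.900689225561472 y 0.2839008782531418 up 5.901137424953015
```

carry_out(increments=[1,0,0,0.2,0,1,0,0,0.2,0,1,0,0,0.2,0,1,0,0,0.1,0,1,0,0,0,0])

```text
clock: 35.33
eef_pos: [0.6323, 0.1335, 0.0742]
tool_rot: [-0.24, 0.971, -0.0, 0.004]
ft_force: [-24.9, -5.7, 54.5]
grip_width: 0.032
grasp_force: 65.0
```

```bash
python3 -c "
from h import *
where(-.09)"
```

```text
lid tilt 0.03151155760876025 n [-0.0291 -0.0121  0.9995] pts 2689 c-eef [-0.0002 -0.      0.0222] eef [0.6323 0.1334 0.0742] F [-23.9739  -5.3906  54.4492]
diam 0.032864666277639315 edges u -0.7805566923210191 28.568380041022124 u 13.892891974350551 y -0.2776585801821711 up 5.294222771530776
```

A deep, centred grip won't pivot. Instead I'll insert it upright along the pocket axis, back edge first, and let it tip in on release.

carry_out(increments=[1,0,0,-1,0,1,0,0,-1.3,0,1,1,0,0,0,1,0,0,0,0,1,0,0,0,0])

```text
clock: 36.0
eef_pos: [0.622, 0.1285, 0.0824]
tool_rot: [-0.24, 0.971, 0.0, -0.001]
ft_force: [0.5, -0.3, -0.1]
grip_width: 0.032
grasp_force: 59.6
```

```bash
python3 -c "
from h import *
where(-.09);togo([.6212,.1279,.075])"
```

```text
lid tilt 0.005024981872323208 n [0.0049 0.0009 1.    ] pts 2600 c-eef [0.0001 0.     0.0218] eef [0.6222 0.1286 0.0825] F [ 0.9146 -1.1412 -1.2613]
diam 0.032442157811465325 edges u -7.315252542242958 21.109273207726392 u 6.895990632741713 y 0.14197337757316375 up 18.111360819027425
pose [0.6225 0.1287 0.083 ] yaw err 0.00011866651505432202 shift [ 0.1499 -0.011   0.7984]
```

carry_out(increments=[1,0.47,0,0.26,0,1,-0.25,0,0.45,0,1,-0.25,0,0.45,0,1,-0.25,0,0.45,0,1,0,0,0,0])

```text
clock: 36.88
eef_pos: [0.6243, 0.1298, 0.0665]
tool_rot: [-0.24, 0.971, -0.0, -0.001]
ft_force: [-0.5, -1.3, -0.5]
grip_width: 0.0322
grasp_force: 59.6
```

```bash
python3 -c "
from h import *
pose(3);where(-.09)"
```

```text
lid tilt 0.0056880772095415895 n [-0.0021  0.0053  1.    ] pts 2609 c-eef [0.0004 0.0002 0.0218] eef [0.6244 0.1298 0.0671] F [-2.1199 -1.5066 -2.6485]
diam 0.03255095683005434 edges u -12.191601144920407 16.39373202987002 u 2.1000457424748022 y -0.06124746843133802 up 3.071661399177141
```

carry_out(increments=[1,-0.1,0,0.25,0,1,-0.15,0,0.25,0,1,-0.08,0,0.15,0,1,0,0,0,0,1,0,0,0,0])

```text
clock: 37.7
eef_pos: [0.6249, 0.1297, 0.0609]
tool_rot: [-0.239, 0.971, -0.001, -0.003]
ft_force: [-8.9, -4.7, 4.9]
grip_width: 0.0321
grasp_force: 60.0
```

```bash
python3 -c "
from h import *
where(-.09)"
```

```text
lid tilt 0.012801562715789645 n [0.0116 0.0054 0.9999] pts 2541 c-eef [0.0004 0.0001 0.022 ] eef [0.6249 0.1297 0.0609] F [-9.0162 -3.8591  5.2057]
diam 0.032945634804081386 edges u -15.01786521973108 13.719964520675047 u -0.6499700495279784 y -0.17553550657467765 up -2.201500773155852
```

carry_out(increments=[1,0.1,0,0.15,0,1,0,0,0.15,0,5.5,0,0,0,0,5.5,0,0,0,0,5.5,0,0,-1,0])

```text
clock: 38.38
eef_pos: [0.6272, 0.1313, 0.068]
tool_rot: [-0.24, 0.971, 0.0, -0.0]
ft_force: [0.0, 0.6, 0.3]
grip_width: 0.055
grasp_force: 0.0
```

carry_out(increments=[5.5,0,0,-2,0,5.5,0,0,-3,0,5.5,0,0,-1,0,5.5,0,0,0,0,5.5,0,0,0,0])

```text
clock: 39.0
eef_pos: [0.6265, 0.131, 0.1269]
tool_rot: [-0.24, 0.971, 0.0, -0.001]
ft_force: [0.0, 0.8, -0.5]
grip_width: 0.0545
grasp_force: 0.0
```

```bash
python3 -c "
from h import *
pose(2);seated(-.09,.017); seated(0,.021)
p=bot.camera('wrist');cv2.imwrite('pics/w5.png',p['pixels'][100:360,100:420])"
```

```text
bottom u,y,up [-6.3507 -0.2249 -7.9923] (up should be -16) tilt err 0.4770387987444357 [0.459  0.0121 0.8884] size (0.02737722173333168, 0.03377431631088257) 1560 eef [0.6264 0.1309 0.1267]
bottom u,y,up [ -1.8461  -0.4416 -16.6758] (up should be -16) tilt err 0.009370266605100635 [ 0.0011 -0.0093  1.    ] size (0.04132082685828209, 0.041294753551483154) 2555 eef [0.6265 0.131  0.1269]
```

View pics/w5.png

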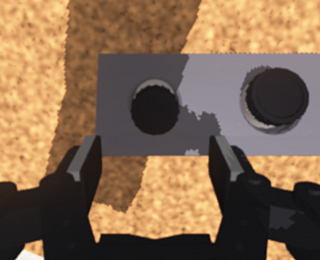

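The crop shows the small jar still upright in its pocket, lid at about (255,208) in full-image pixels, back edge down and front on the lower rim. The medium one sits well. I'll push down on the front edge of the small lid.

carry_out(increments=[0,1.2,0,0,0,0,1.3,0,0,0,0,0,0,1.5,0,0,0,0,1.5,0,0,0,0,1.3,0])

```text
clock: 39.88
eef_pos: [0.6047, 0.1195, 0.0831]
tool_rot: [-0.24, 0.971, 0.0, -0.001]
ft_force: [-0.2, 0.4, -0.8]
grip_width: 0.0001
grasp_force: 0.0
```

carry_out(increments=[0,0,0,0.4,0,0,0,0,0.3,0,0,0,0,0.3,0,0,0,0,0.2,0,0,0,0,0,0])

```text
clock: 40.5
eef_pos: [0.605, 0.1192, 0.0739]
tool_rot: [-0.24, 0.971, -0.0, 0.0]
ft_force: [-2.0, -0.6, 3.6]
grip_width: 0.0002
grasp_force: 2.0
```

carry_out(increments=[0,0,0,0.2,0,0,0,0,0.2,0,0,0,0,0.2,0,0,0,0,0.2,0,0,0,0,0,0])

```text
clock: 41.12
eef_pos: [0.6007, 0.1172, 0.0649]
tool_rot: [-0.239, 0.971, -0.001, -0.004]
ft_force: [-9.7, -5.2, 7.4]
grip_width: -0.0002
grasp_force: 5.4
```

carry_out(increments=[0,0.3,0,0,0,0,0,0,-3,0,0,-1,0,-3,0,0,-1.5,0,0,0,0,0,0,0,0])

```text
clock: 41.75
eef_pos: [0.6258, 0.1304, 0.1254]
tool_rot: [-0.24, 0.971, 0.0, 0.001]
ft_force: [-0.7, 0.3, -0.3]
grip_width: 0.0003
grasp_force: 0.0
```

```bash
python3 -c "
from h import *
pose(2);seated(-.09,.017);seated(-.09,.025)"
```

```text
bottom u,y,up [ -1.4844  -0.4725 -16.6365] (up should be -16) tilt err 0.0013234811832074107 [0.0002 0.0013 1.    ] size (0.03331862762570381, 0.033278316259384155) 1668 eef [0.6237 0.1295 0.1242]
bottom u,y,up [ -1.593   -0.2217 -16.6061] (up should be -16) tilt err 0.005454498640961186 [0.0054 0.001  1.    ] size (0.032862767577171326, 0.03357105702161789) 1670 eef [0.6236 0.1294 0.1243]
```

All three jars are seated and the arm is clear, so I'm handing in.

```bash
python3 -c "
from h import *
seated(0,.021); seated(.09,.025); print(bot.job_done())"
```

```text
bottom u,y,up [ -1.654   -0.4397 -16.662 ] (up should be -16) tilt err 0.009252749896108237 [ 0.0024 -0.0089  1.    ] size (0.040898602455854416, 0.04146181419491768) 2619 eef [0.6237 0.1294 0.1244]
bottom u,y,up [ -4.1916 -10.0906 -16.8476] (up should be -16) tilt err 0.027887531593386184 [ 0.009  -0.0264  0.9996] size (0.029191747307777405, 0.049639467149972916) 2132 eef [0.6238 0.1294 0.1245]
the job is handed in; nothing more can be done
None
```

All three jars are seated in their own pockets, lids outwards, and I handed the job in at about 42 s; the result wasn't reported. My last clear view of each put it within about 2.5 mm and 0.01 rad of its pocket; the final large-jar check was cut off at the picture edge, so its figure is from before I fetched the small jar.

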